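# Open the touch-latch bench chest and stack the keyed tray

## Robot

A 6-joint arm with a two-finger parallel gripper is mounted at the origin on the work surface. World frame = base frame: x ahead of the robot, y to its left, z up, the work surface at z = 0. Lengths are in m, angles in rad, forces in N, time in s.
With the tool pointing down it reaches from about 0.35 to 0.975 m from the base axis. Payload 17.4 kg.
Tool frame: the origin (TCP) lies at the very end of the fingers, on their centre line; the grasp point (between the pads) lies 19 mm behind it; z points along the fingers, y is the direction in which the jaws open and shut (so a half turn about z gives the same grasp; the last joint's range is limited). The gripper opens to 85 mm and grips with 20 to 120 N. Pads are 22 mm wide; open, the fingers measure 114 mm over their backs; the gripper's body (76 mm by 85 mm) begins 54 mm behind the grasp point. The pads swing forward as they close: fully open they stand 13 mm farther back than shut.
Start: joints at [-1.194, 0.116, 1.442, -0, 1.584, -0.038], TCP at [0.272, -0.618, 0.231] pointing down, gripper open.
Joint ranges: [-2.83, 2.83], [-0.83, 2.19], [0.07, 2.5], [-1.14, 4.28], [0.01, 3], [-2.97, 2.97]. Speed limits (rad/s): [1.89, 1.89, 2.22, 3.14, 3.14, 3.14].

## Interface

Orientations are given as a unit quaternion [x, y, z, w].
In Python, from bench import move_pose, servo_line, move_j, move_gripper, hold, solve_ik, state, get_image, camera_model, PlanningError, hand_in, spot_in gives the robot as it stands. Calls block until the motion is done:
- move_pose(position, orientation): joint-space move of the TCP to a pose.
- servo_line(position, frame=None, velocity=0.15): straight line of the TCP; frame=None keeps the orientation; velocity is the mean speed in m/s.
- move_j(angles): joint-space move.
- move_gripper(opening, squeeze=None): finger opening in m; squeeze is the grip in N (None keeps the last); returns when the fingers have stopped.
- hold(seconds).
- solve_ik(position, orientation): joint angles nearest the present ones, or None.
- state(): the state.
- get_image(name): name is "side" or "top"; returns (picture, depth): 420x560x3 uint8, blue, green, red; 420x560 float32, m along the optical axis (not along the pixel's ray), 0 where there is no reading.
- camera_model(name): a dict with "fx", "fy", "cx", "cy" (pixels), "xyz" and "rotation" of the camera in the world. Camera axes: x right, y up, looking along -z (the intrinsics and any distortion apply to the point x, -y, -z); pixel columns grow to the right and rows downward; lengths in m; the calibration is good to about 2 mm. A picture is of the moment at which its call begins. camera_model takes no time and is no camera call.
A pose or a line that the arm cannot do raises PlanningError and nothing moves.
- hand_in(): hands the job in, once; it reports no verdict.
Trained networks look in the newest picture that a camera, given by its name, has taken for a name from the list of things; names that differ only in an ending like _2 or _b are one class to them, and where a whole thing is asked for, a point or a joint stands for the part that bears it (a point fixed in the world has none). Each returns a list of dicts, best first, with "confidence" (0 to 1); they miss things now and then, are a little off and sometimes report something else, mostly with a low value. They report only what shows in the picture. A call takes as long as a camera call. They do not tell look-alikes from the thing itself.
- spot_in(camera, name): "xyz" ([x, y, z] in m, in world coordinates, good to about 4 mm: the middle of the surface that is visible of it).
The state is a dict: "clock": time; "joint_positions": joint angles; "joint_vel": joint speeds; "tau": joint torques, N m; "position": TCP position; "orientation": TCP orientation; "ft_force": force on the tool from outside, world axes, zero at the start; "torque": the same for the moment, N m; "width": finger opening in m.
Only numpy, scipy, OpenCV 4.12 (cv2) and the standard library are available. Lean on these libraries where they do the work, as an engineer would, in place of code of your own. Each camera call takes 0.05 s, during which the arm holds its last target.

## Task

The metal chest on the bench has a push-to-open lid: press it down near its free edge until the latch clicks, keep your fingers over it as it springs and let it come up under control, never flying open, until it stands fully open by itself. Then set the loose white tray squarely on top of the tray inside the chest, the right way round so that its notch drops over the key and it sits fully home; place it, do not drop it, and leave the lid open and the other things on the bench where they are.

Things in the scene. Friction and masses are not known exactly. Their poses are not given: they have to be found in the camera images.
- chest: Fixed bare sheet-metal chest, 230 (x) x 200 (y) x 105 (z) mm, walls 5 mm, inner floor 5 mm above the bench. Origin: centre of the underside, axes along its sides. The flush white lid is hinged along the +y side, its free edge is on the -y side. The small latch catch inside, at the middle of the -y wall, stays within 36 mm of that wall's outer face.
- lid_hinge (a point): Middle of the lid's hinge line, which runs along the chest's x axis, level with the lid's top face: 92 mm to +y of the chest's centre, 105 mm above the bench.
- lid_press (a point): Place to press: on the lid's top face (dark ribbed strip), mid-length, 159 mm from the hinge line, 25 mm in from the free edge; moves with the lid. Lid: 214 mm along the hinge, 184 mm from hinge to free edge, 10 mm thick, 0.4 kg; shut, its top is flush with the rim.
- lid (a joint): Lid angle, rad: 0 shut and latched; 1.75 fully open (10 degrees past upright, held on its stop by its spring). Pressed in, the latch lets go at about -0.02 (3 mm at the press place); a rubber stop begins at -0.038 (6 mm). The damped spring opens the lid all the way, lifting with about 2.5 N at the press place; let go early it flies up, past about 1.4 it finishes gently.
- catch (a joint): Swing of the latch's catch, rad: about 0 while it holds the lid, snaps to about 0.45 when it clicks and lets go; it stays there and will not catch the lid again.
- lower_tray: White tray with metal parts standing loose in the chest, 0.4 to 0.8 kg, 150 (x) x 56 (y) x 44 (z) mm. Origin: centre of the underside. Foot 8 mm high, 138 x 44 mm, tapering to 133 x 39 mm; walls 4 mm thick; inside 142 x 48 mm. The key, an upright block 16 mm wide (y) and 12 mm deep (x), stands inside the middle of the +x end wall, as high as the rim. Parts lie below 36 mm.
- tray: The loose tray to stack, same shape, sizes and axes as lower_tray, 0.2 to 0.4 kg, upright on the bench at any heading. A notch (20 mm wide, 14 mm deep, wider at its mouth) in the +x end of its foot lies below its own key block, which shows from above. +x ends together, its foot drops inside the lower rim with 2 mm to spare; its origin is then 36 mm above the lower one's.
- tray_grip (a point): On the loose tray, middle of its length and width, 39 mm above its underside (5 mm below its rim): grip across the 56 mm width from above, by the upper half of the long side walls. Turned end for end, the tray rides 8 mm up on the key and tilts.
- cleaner: White bottle with a blue cap, 64 mm across, 190 mm high, origin at its foot. Bystander.
- parts_bin: Open blue bin 150 x 110 x 75 mm, origin at the centre of its underside. Bystander.
- guide_disc: White stepped disc 120 mm across, 22 mm high, lying flat, origin at the centre of its underside. Bystander.
Mind the look-alikes: they are no part of the job. Leave any red look-alike of the tray alone.

How it is judged:
On the way, in this order (a step that is already met when the one before it is completed fails the run):
1. the latch has clicked and the lid is caught, still nearly shut (value of joint catch above 0.25 rad and value of joint lid below 0.3 rad), for 0.2 s.
2. the lid is fully open and has come to rest (value of joint lid above 1.65 rad and velocity of joint lid below 0.1 rad/s), for 0.3 s.
At the end, for the whole second after the job is handed in: The lid stands open (over 1.65 rad). The tray is at rest, fully seated on the lower tray (origin 34 to 38.5 mm above the lower tray's, within 6 mm sideways, long axes within 0.08 rad, level within 0.04 rad), and the lower tray stands flat on the chest's floor (value of joint lid above 1.65 rad and z of tray in the frame of lower_tray between 0.034 and 0.0385 m and horizontal distance between tray and lower_tray below 0.006 m and angle between the x axis of tray and the x axis of lower_tray, either way round below 0.08 rad and angle between each of tray, lower_tray's own z axis and vertical below 0.04 rad and height (world z) of lower_tray below 0.009 m and horizontal distance between lower_tray and chest below 0.06 m and linear speed of tray below 0.02 m/s and angular speed of tray below 0.1 rad/s); the robot touches nothing.
It fails at once if the lid flies open (swings up faster than 2.5 rad/s) (velocity of joint lid above 2.5 rad/s).
It fails at once if the tray is dropped (falls free at more than 0.6 m/s) (linear speed of tray above 0.6 m/s and contact force between the fingers and tray below 0.05 N).
It fails at once if a bystander is shifted by more than 40 mm (distance of any of cleaner, parts_bin, guide_disc from where it was at the start of the episode above 0.04 m).
It also fails if it takes over 70 s, if anything falls off the work surface, if the arm or the gripper's body presses on something with over 40 N, if the wrist force passes 120 N, or if a joint passes its speed limit or range.

## Working session

There is one attempt and no reset: what is moved stays moved. The work goes in short steps, each a Python script; the robot and the scene stay as the last script left them, time stands still between calls to the robot, and variables do not carry over. Pictures are saved under pics/ and viewed, and the job is handed in when it is done.

```bash
ls; mkdir -p pics
python3 - <<'E'
from bench import *
import cv2
for n in ("top","side"):
    im,d=get_image(n); cv2.imwrite(f"pics/{n}0.png",im)
    print(n,camera_model(n))
    for t in ("chest","lid_press","lid_hinge","tray","lower_tray","tray_grip","cleaner","parts_bin","guide_disc"):
        try: print(t,[(([round(float(v),3) for v in r["xyz"]]),round(r["confidence"],2)) for r in spot_in(n,t)])
        except Exception as e: print(t,e)
print(state())
E
```

```text
pics
top {'fx': 493.882368867338, 'fy': 493.882368867338, 'cx': 267.49313398952864, 'cy': 214.05097239126906, 'xyz': array([ 0.24338427, -0.04272717,  1.4712559 ]), 'rotation': array([-0.07308137,  0.06308568,  0.71261309, -0.69488265])}
chest [([0.561, 0.119, 0.107], 0.71)]
lid_press [([0.57, 0.12, 0.103], 0.65), ([0.557, 0.118, 0.104], 0.42)]
lid_hinge [([0.471, -0.249, 0.021], 0.73), ([0.573, 0.119, 0.102], 0.68)]
tray [([0.468, -0.249, 0.024], 0.93), ([0.278, -0.2, 0.025], 0.83)]
lower_tray []
tray_grip [([0.276, -0.2, 0.021], 0.75), ([0.471, -0.249, 0.029], 0.65)]
cleaner [([0.664, -0.158, 0.125], 0.72), ([0.469, -0.252, 0.026], 0.68), ([0.56, 0.12, 0.106], 0.3)]
parts_bin [([0.561, -0.497, 0.004], 0.89)]
guide_disc [([0.47, 0.4, 0.008], 0.92)]
side {'fx': 433.25379795092545, 'fy': 433.25379795092545, 'cx': 285.85874847779013, 'cy': 211.714386089147, 'xyz': array([0.00301843, 0.92881673, 0.77862866]), 'rotation': array([-0.11848001,  0.4724924 ,  0.84799136, -0.20886378])}
chest [([0.543, 0.166, 0.104], 0.9)]
lid_press [([0.572, 0.133, 0.103], 0.8)]
lid_hinge [([0.569, 0.132, 0.
[... 373 characters left out ...]
, 0.009], 0.74)]
{'clock': 1.0, 'joint_positions': array([-1.19376054e+00,  1.15962510e-01,  1.44163104e+00,  1.65477678e-06,
        1.58400490e+00, -3.77945122e-02]), 'joint_vel': array([ 0.00032417,  0.00160701,  0.00099963,  0.00091948, -0.00153044,
        0.00024721]), 'tau': array([ 1.71363467e-04, -7.31751394e+01, -6.32651424e+01, -1.57400409e-04,
        5.77134797e-04,  8.30736525e-06]), 'position': array([ 0.27204011, -0.61774171,  0.23130914]), 'orientation': array([ 9.78566483e-01,  2.05931151e-01,  3.25998503e-07, -2.99745786e-06]), 'ft_force': array([-0.18101081,  0.25693368, -0.11778812]), 'torque': array([ 0.06047586, -0.00572294, -0.00657533]), 'width': 0.08497475247310349}
```

View pics/top0.png

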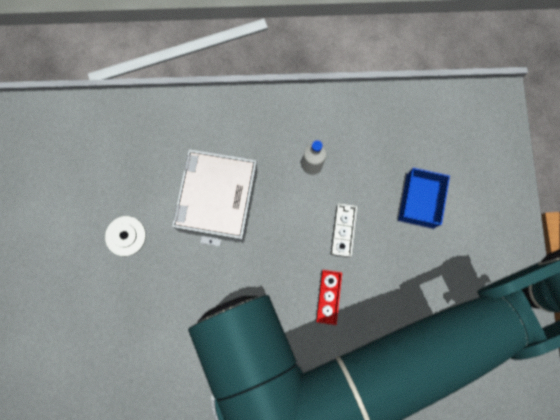

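View pics/side0.png

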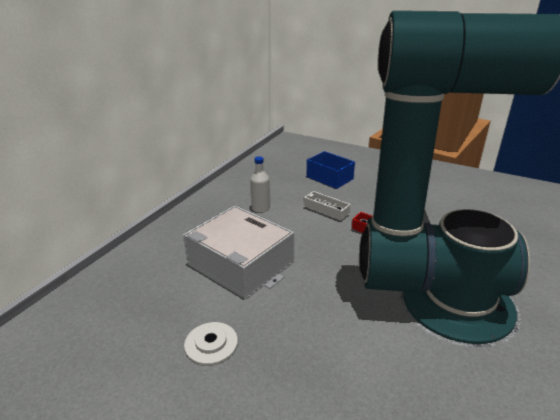

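The white tray is at top (343,230). It could be confused with the red look-alike at (329,297), and the white disc (125,236) is clearly different. The chest is at (215,195), with its dark press strip at (238,197), so the free edge faces image right and the hinges image left. Next I'll check this in close crops.

Run:
```python
import cv2,numpy as np
im=cv2.imread("pics/top0.png")
a=cv2.resize(im[195:265,315:375],None,fx=8,fy=8,interpolation=cv2.INTER_CUBIC)
cv2.imwrite("pics/tray_crop.png",a)
b=cv2.resize(im[140:255,165:270],None,fx=5,fy=5,interpolation=cv2.INTER_CUBIC)
cv2.imwrite("pics/chest_crop.png",b)
```

```text
(no output)
```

View pics/tray_crop.png

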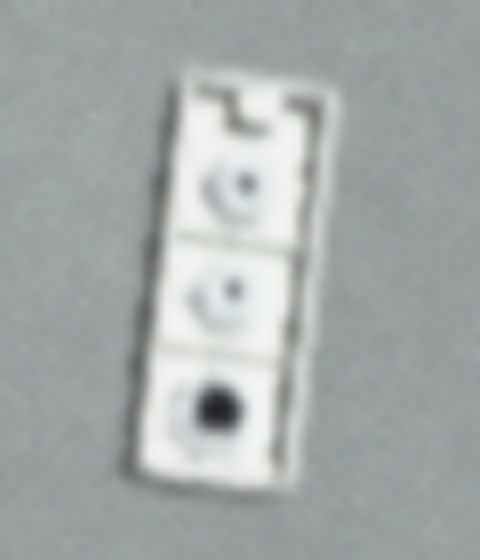

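View pics/chest_crop.png

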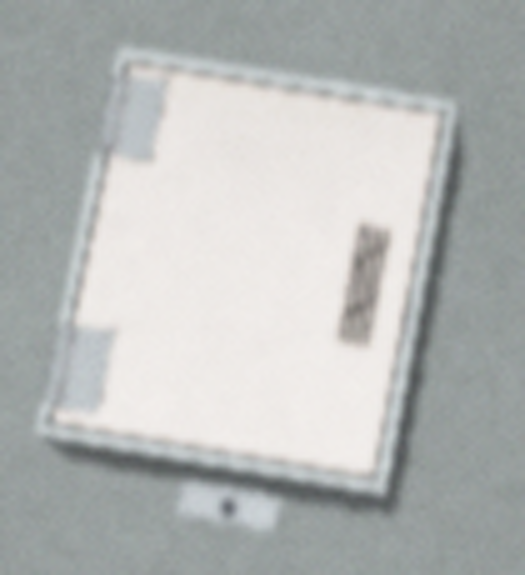

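```bash
cat > h.py <<'E'
import numpy as np, cv2
from scipy.spatial.transform import Rotation as R
from scipy.optimize import least_squares
from bench import *
def ray(cam,u,v):
    c=camera_model(cam); q=np.array(c["rotation"])
    d=np.array([(u-c["cx"])/c["fx"],-(v-c["cy"])/c["fy"],-1.0])
    return np.array(c["xyz"]),R.from_quat(q).apply(d)
def onplane(cam,u,v,z):
    o,d=ray(cam,u,v); return o+d*(z-o[2])/d[2]
def proj(cam,p):
    c=camera_model(cam); q=R.from_quat(c["rotation"]).inv().apply(np.atleast_2d(p)-np.array(c["xyz"]))
    return np.c_[c["cx"]-c["fx"]*q[:,0]/q[:,2], c["cy"]+c["fy"]*q[:,1]/q[:,2]]
def fitrect(pts,L,W):
    # pts in order (+x+y),(+x-y),(-x-y),(-x+y); returns x,y,yaw
    m=np.array([[L/2,W/2],[L/2,-W/2],[-L/2,-W/2],[-L/2,W/2]])
    P=np.array(pts)[:,:2]; c=P.mean(0)
    A=(P-c); yaw=np.arctan2((m[:,0]*A[:,1]-m[:,1]*A[:,0]).sum(),(m*A).sum())
    Rm=np.array([[np.cos(yaw),-np.sin(yaw)],[np.sin(yaw),np.cos(yaw)]])
    return c[0],c[1],yaw,(A-m@Rm.T)
def rectify(cam,im,x0,y0,s,z,ppm=2000):
    # metric orthophoto centred x0,y0, half size s; image up = +x, image left=+y
    n=int(2*s*ppm); w=np.array([[x0+s,y0+s,z],[x0+s,y0-s,z],[x0-s,y0-s,z],[x0-s,y0+s,z]])
    H=cv2.getPerspectiveTransform(proj(cam,w).astype(np.float32),np.float32([[0,0],[n,0],[n,n],[0,n]]))
    return cv2.warpPerspective(im,H,(n,n),flags=cv2.INTER_CUBIC)
def down(yaw):
    # tool pointing down, tool y axis at heading yaw (world)
    y=np.array([np.cos(yaw),np.sin(yaw),0]); z=np.array([0,0,-1.]); x=np.cross(y,z)
    return R.from_matrix(np.c_[x,y,z]).as_quat()
E
python3 - <<'E'
from h import *
f=lambda p,s,ox,oy:((p[0]+.5)/s-.5+ox,(p[1]+.5)/s-.5+oy)
ch=[f(p,5,165,140) for p in [(122,50),(455,103),(385,492),(40,435)]]
tr=[f(p,8,315,195) for p in [(182,68),(338,90),(295,490),(135,475)]]
# image up=+x world, image left=+y
for k in (("c",ch,.105,.23,.2),("t",tr,.044,.15,.056)):
    P=[onplane("top",*p,k[2]) for p in k[1]]
    print(np.round(P,4)); x,y,yw,res=fitrect(P,k[3],k[4]); print(k[0],x,y,yw,np.round(res,4).tolist())
im=cv2.imread("pics/top0.png")
for n,(x,y,s,z) in {"rt":(.465,-.247,.1,.044),"rc":(.56,.12,.15,.105)}.items():
    cv2.imwrite(f"pics/{n}.png",rectify("top",im,x,y,s,z))
E
```

```text
[[0.707  0.1966 0.105 ]
 [0.6694 0.004  0.105 ]
 [0.4442 0.0475 0.105 ]
 [0.4816 0.2413 0.105 ]]
c 0.5755632474069653 0.12235898035958163 -0.19252138965468713 [[-0.0006, -0.0019], [0.0001, 0.0018], [0.0007, 0.0013], [-0.0002, -0.0012]]
[[ 0.5499 -0.2325  0.044 ]
 [ 0.54   -0.2894  0.044 ]
 [ 0.393  -0.2653  0.044 ]
 [ 0.3999 -0.2079  0.044 ]]
t 0.47069901753666804 -0.24879403922749105 -0.16016706765600514 [[0.0007, 0.0006], [-0.0002, -0.001], [0.0008, -0.0009], [-0.0012, 0.0012]]
```

```bash
cat >> h.py <<'E'
CX,CY,CYAW=.5756,.1224,-.1925
def cw(x,y,z):
    c,s=np.cos(CYAW),np.sin(CYAW)
    return [CX+c*x-s*y,CY+s*x+c*y,z]
E
python3 - <<'E'
from h import *
print("strip",onplane("top",(363.5)/5-.5+165,(285.5)/5-.5+140,.105),cw(0,-.067,.105))
cur=state()["joint_positions"]
for a in (0,np.pi):
  for p in (cw(0,-.062,.2),cw(0,.083,.30)):
    print(a,np.round(solve_ik(p,down(CYAW+a)),2))
print(np.round(solve_ik([.272,-.618,.34],state()["orientation"]),2))
E
```

```text
strip [0.56326894 0.0583631  0.105     ] [np.float64(0.5627820080408421), np.float64(0.05663755568612916), 0.105]
0 [ 0.06 -0.11  1.72 -0.    1.53  0.26]
0 [ 0.29 -0.    1.45 -0.    1.69  0.48]
3.141592653589793 [ 0.06 -0.11  1.72 -0.    1.53 -2.89]
3.141592653589793 [ 0.29 -0.    1.45 -0.    1.69 -2.66]
[-1.19  0.11  1.27  0.    1.76 -0.04]
```

View pics/rc.png

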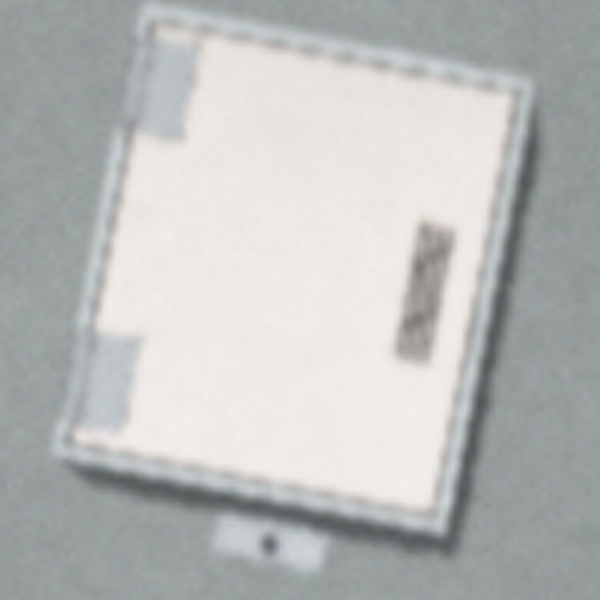

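View pics/rt.png

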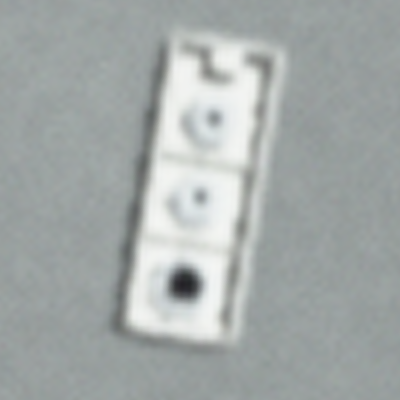

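The crops confirm the setup. The white tray's key block is at the far end, rectified (215,65), so its +x points away from the robot. The press strip at rectified (425,292) agrees with the chest fit to 2 mm. Next I press the lid.

Run:
```python
from h import *
q=down(CYAW)
servo_line([.272,-.618,.34],velocity=.3)
move_gripper(0.0)
move_pose(cw(0,-.062,.20),q)
s=state(); print(s["clock"],s["width"],s["position"],np.round(s["ft_force"],2))
servo_line(cw(0,-.062,.110),velocity=.1)
print(np.round(state()["ft_force"],2))
for z in (.106,.104,.1025,.101):
    servo_line(cw(0,-.062,z),velocity=.02); s=state()
    print(z,np.round(s["position"][2],4),np.round(s["ft_force"],2),round(s["clock"],2))
```

```text
4.9333 3.3539022037652355e-05 [0.5639335  0.06093874 0.20013976] [-0.11 -0.24  0.4 ]
[0.7  0.09 0.41]
0.106 0.106 [0.84 0.17 0.53] 6.33
0.104 0.1042 [-0.32 -0.09  2.82] 6.58
0.1025 0.1026 [1.11 0.41 2.73] 6.83
0.101 0.1009 [2.06 0.77 2.93] 7.08
```

Run:
```python
from h import *
for z in (.0995,.101,.104,.108,.112):
    servo_line(cw(0,-.062,z),velocity=.02); s=state()
    print(z,np.round(s["position"][2],4),np.round(s["ft_force"],2),round(s["clock"],2))
```

```text
0.0995 0.0994 [1.53 0.54 3.19] 7.33
0.101 0.1011 [ 0.46 -0.45  2.93] 7.58
0.104 0.1041 [-0.12 -1.02  2.19] 7.88
0.108 0.1081 [ 0.66 -0.82  2.74] 8.23
0.112 0.1121 [-0.8   0.14  2.69] 8.58
```

The latch has clicked: the lid still pushes up with 2.7 N at z = 0.112, so it is following the fingers. Now I follow the arc.

Run:
```python
from h import *
hold(.25)
r=.165
for th in np.r_[np.arange(.2,1.41,.2),1.46]:
    servo_line(cw(0,.092-r*np.cos(th)+.011,.105+r*np.sin(th)),velocity=.06); s=state()
    c,sn=np.cos(CYAW),np.sin(CYAW); f=s["ft_force"]
    print(round(th,2),np.round([c*f[0]+sn*f[1],-sn*f[0]+c*f[1],f[2]],2),round(s["clock"],2))
im,d=get_image("side"); cv2.imwrite("pics/side1.png",im)
```

```text
0.2 [1.05 0.3  2.64] 9.42
0.4 [ 1.57 -0.53  1.49] 10.12
0.6 [0.71 0.39 1.17] 10.82
0.8 [0.27 0.53 1.66] 11.52
1.0 [0.02 0.07 0.42] 12.22
1.2 [0.75 0.29 1.12] 12.92
1.4 [-0.82  0.73  0.27] 13.62
1.46 [0.78 1.21 0.37] 13.93
```

View pics/side1.png

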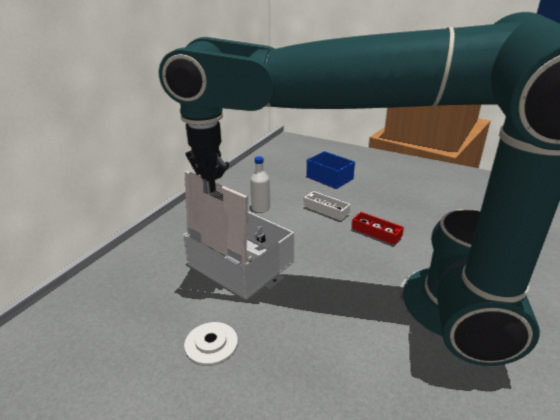

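The side view shows the lid nearly upright at (215,220) with the fingers behind it at (208,185), on the hinge side. Next the fingers go straight up so the lid finishes on its own.

Run:
```python
from h import *
p=state()["position"]
servo_line([p[0],p[1],.34],velocity=.08)
q=down(CYAW)
# retreat toward -y of chest, up, then get arm out of top view toward tray
move_pose([.40,-.40,.34],down(np.pi/2-.160-np.pi))
im,d=get_image("side"); cv2.imwrite("pics/side2.png",im)
im,d=get_image("top"); cv2.imwrite("pics/top2.png",im); np.save("top2d.npy",d)
for n in("top","side"): 
  for t in ("lower_tray","tray"): print(n,t,[(np.round(r["xyz"],3).tolist(),round(r["confidence"],2)) for r in spot_in(n,t)])
print(state()["clock"],state()["joint_positions"])
cv2.imwrite("pics/rc2.png",rectify("top",im,.56,.12,.15,.049))
```

```text
top lower_tray [([0.57, 0.134, 0.03], 0.59)]
top tray [([0.47, -0.247, 0.023], 0.88), ([0.302, -0.2, 0.019], 0.75)]
side lower_tray [([0.545, 0.11, 0.038], 0.66)]
side tray [([0.306, -0.181, 0.034], 0.79), ([0.466, -0.234, 0.034], 0.63)]
17.5917 [-8.29954225e-01 -1.29638897e-01  1.51199591e+00 -3.85478955e-06
  1.75927575e+00  9.00307793e-01]
```

View pics/side2.png

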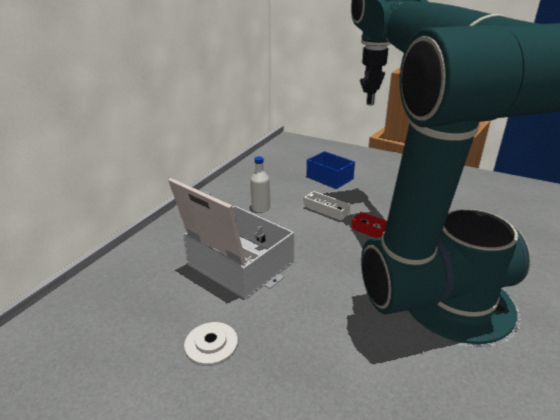

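View pics/top2.png

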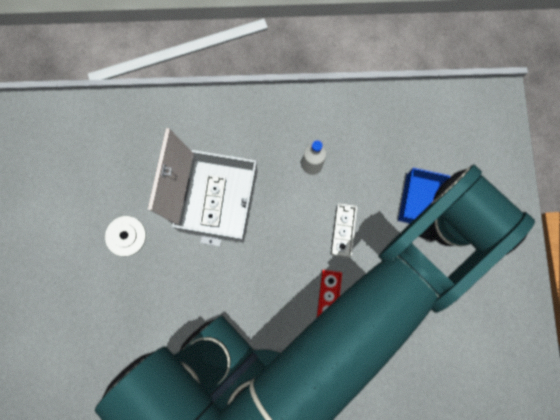

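View pics/rc2.png

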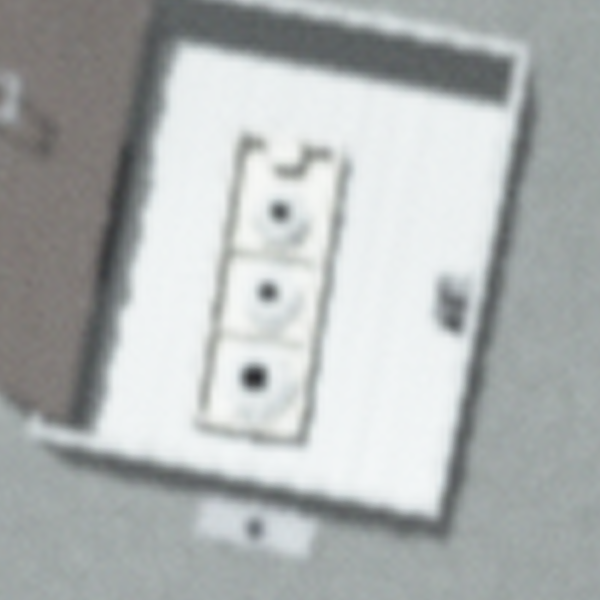

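The side view shows the lid fully open (205,220). The top view shows the lower tray inside at (213,202), with its key at the far end, rectified (290,150), so it points the same way as the loose tray. Next I get a precise fit of both trays.

Run:
```python
from h import *
im=cv2.imread("pics/top2.png")
for n,(x,y,z) in {"rl3":(.572,.133,.049),"rt3":(.4707,-.2488,.044)}.items():
    a=rectify("top",im,x,y,.1,z,3500)
    g=a.astype(float).mean(2); lo,hi=(170,252) 
    e=np.clip((a.astype(float)-lo)/(hi-lo),0,1)**1.5*255
    a=e.astype(np.uint8)
    for k in range(0,700,70): cv2.putText(a,str(k),(k,10),0,.35,(0,0,255)); cv2.putText(a,str(k),(0,k+5),0,.35,(0,0,255))
    cv2.imwrite(f"pics/{n}.png",a[:600] if False else cv2.resize(a,(600,600)))
```

```text
(no output)
```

View pics/rl3.png

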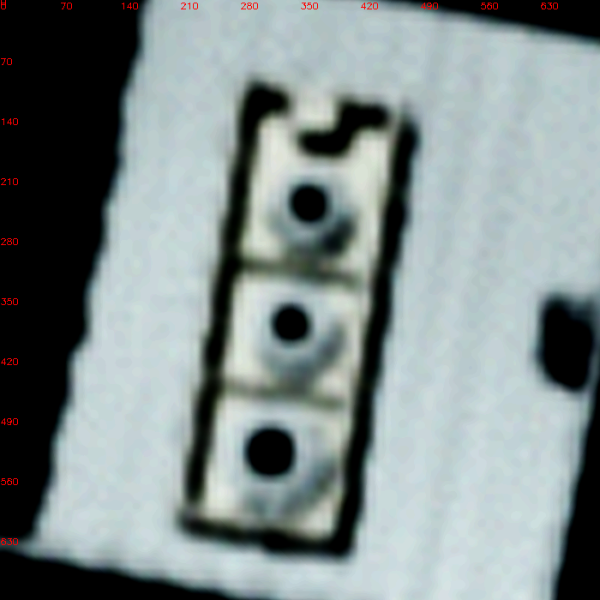

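View pics/rt3.png

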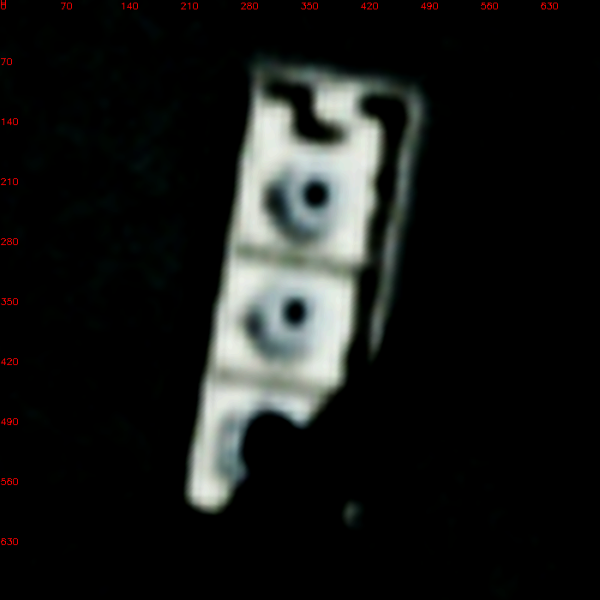

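Run:
```python
from h import *
d=np.load("top2d.npy")
c=camera_model("top")
def pc(d,u0,u1,v0,v1):
    v,u=np.mgrid[v0:v1,u0:u1]; z=d[v0:v1,u0:u1]
    P=np.stack([(u-c["cx"])/c["fx"]*z,-(v-c["cy"])/c["fy"]*z,-z],-1)
    W=R.from_quat(c["rotation"]).apply(P.reshape(-1,3)).reshape(P.shape)+np.array(c["xyz"])
    W[z==0]=np.nan
    return W
for n,b in {"low":(196,232,170,232),"loose":(328,362,200,262)}.items():
    W=pc(d,*b); np.save(n+".npy",W)
    print(n); 
    for r in W[::2,:,2]: print(" ".join("%3d"%(1000*x) if x==x else " --" for x in r))
```

```text
low
 --   6   3   5   0   0   5   1  11   3   4   3  -1   1   4   0  14   6  -1  10   2   1   1   1   2   3   1   0   6   1   5   7   4   5   6   7
  2   0   4   2  -1   3   3  -1   5   0   4   3  -1   6   2   5   4   6   6  -3   7   1   7   1   4  13   5   3   8   7   3   5   5   7   3  10
  2   1   2   5   2   5   3   0   5   6   6   4   3   8   4   2   6   1   4   4   6   7   6   3   5   3   6   3   6   4   0   9   4  -1   0   8
  4  -1   0   0   1   5  10   5   7   5   5  54  47  50  52  50  50  46  50  51  42  52  48  46   5   0   8  12   8   8   7   4   0   3   7  -3
  4   8   8   8   7  10   0   0   7   3  51  47  36  21  23  30  25  48  50  48  48  43  45  41  40  40  39  44  43  38   4  12   0   9   7   2
  2   4   9   1   6   2   0   4   3   6  47  47  26  14  12  18  13  45  46  46  50  50  38  21  17  17  16  24  48  35  11   2   3   2   0   1
  0   5   7   1   2   0   1  -1  -1   7  43  40  16  15  12  11  15  14  31  34  34  31  32  15  15  16  18  50  48  28   9   8   4   7   6   0
  4   2   1   5   5   0   7   3   8  56  44  33  18  12  10  17  11  17  14  19  16  26 
[... 6889 characters left out ...]
   4  -6   0  -2  -3
 -4  -2  -2  13  44  51  10  10   6   8  16   7  18  22  28  22  14  11  12   6  11  17  37  49   1   1   0   1   0  -5  -4  -4   0   1
  1   1   2  22  --  35  45  40  44  44  47  39  46  44  39  45   7   8  11  11  10  26  39  44  -4   0  -3   0   1   1   0  -2   2  -2
 -3   1   0   2  -2   1   0   0  -1  -1   7  12  16  22  19  24  37  33  33  40  45  43  43  36  -4   1   3   3  -2  -4   0  -2  -4  -4
  2   4   4  -7  -1   1   2   0   0  -2   3   2   5  -3   1  -2  -2   5   0   4   0  -3   0  -7   3  -4   1  -2   0  -2   3   1  -2   1
 10  -1   0  -2   1  -1   1   0  -1   3   3   2  -2   2   0  -7  -7   0   0  -4  -2   2   1  -1  -3   0   2   0   2  -3   6  -3  -4  -1
```

```bash
cat >> h.py <<'E'
def pred(cam,b,pose,z0,ground,ss=3):
    u0,u1,v0,v1=b; c=camera_model(cam); o=np.array(c["xyz"])
    off=(np.arange(ss)+.5)/ss-.5
    v,u=np.mgrid[v0:v1,u0:u1]; Z=[]
    x,y,a=pose; ca,sa=np.cos(a),np.sin(a)
    for du in off:
      for dv in off:
        D=np.stack([(u+du-c["cx"])/c["fx"],-(v+dv-c["cy"])/c["fy"],-np.ones(u.shape)],-1)
        D=R.from_quat(c["rotation"]).apply(D.reshape(-1,3)).reshape(D.shape)
        H=np.full(u.shape,ground)
        for h in np.arange(.001,.0441,.001):  # low to high, later overrides
            z=z0+h; t=(z-o[2])/D[...,2]; X=o[0]+t*D[...,0]-x; Y=o[1]+t*D[...,1]-y
            lx=ca*X+sa*Y; ly=-sa*X+ca*Y; ax,ay=abs(lx),abs(ly)
            if h<.008: s=(ax<.067)&(ay<.0205)
            elif h<.012: s=(ax<.075)&(ay<.028)
            else: s=((ax<.075)&(ay<.028))&~((ax<.071)&(ay<.024)) | ((lx>.059)&(lx<.075)&(ay<.008))
            H[s]=z
        Z.append(H)
    return np.mean(Z,0)
def fit_tray(cam,W,b,p0,z0,ground,full=False):
    from scipy.optimize import minimize
    obs=W[...,2]; ok=np.isfinite(obs)
    def cost(q):
        P=pred(cam,b,(p0[0]+q[0]*1e-3,p0[1]+q[1]*1e-3,p0[2]+q[2]*1e-2),z0,ground)
        return np.minimum(abs(obs-P)[ok],.015).mean()*1e3
    best=None
    for st in ([0,0,0],[3,3,2],[-3,2,-2],[0,-3,0]):
        S=np.array([st]+[np.array(st)+e for e in np.diag([3,3,3.])])
        r=minimize(cost,st,method="Nelder-Mead",options=dict(initial_simplex=S,xatol=.05,fatol=.002,maxfev=90))
        if best is None or r.fun<best.fun: best=r
        print(np.round(r.x,2),round(r.fun,3))
    q=best.x; return p0[0]+q[0]*1e-3,p0[1]+q[1]*1e-3,p0[2]+q[2]*1e-2
E
python3 - <<'E'
from h import *
print(fit_tray("top",np.load("low.npy"),(196,232,170,232),(.572,.133,-.16),.005,.0045))
print(fit_tray("top",np.load("loose.npy"),(328,362,200,262),(.4707,-.2488,-.16),0,-.0005))
E
```

```text
[-2.99  4.62  0.81] 4.817
[-3.13  4.52  0.83] 4.816
[-3.09  4.55  0.92] 4.804
[-3.1   4.56  0.92] 4.803
(np.float64(0.5688975432184152), np.float64(0.1375557453000913), np.float64(-0.15077408170420784))
[-0.72 -0.39 -0.88] 4.557
[-0.81 -0.34 -0.9 ] 4.554
[-0.87 -0.32 -0.97] 4.554
[-0.74 -0.36 -0.9 ] 4.551
(np.float64(0.4699591493664448), np.float64(-0.24915778756332946), np.float64(-0.16901707306647878))
```

The depth fits put the lower tray at (0.569, 0.138) with yaw −0.151, and the loose tray at (0.470, −0.249) with yaw −0.169. Both agree with the edges in the crops. Next I grasp the loose tray.

```bash
cat >> h.py <<'E'
LOW=(.5689,.1376,-.151); LOO=(.4700,-.2491,-.169)
E
python3 - <<'E'
from h import *
for a in (np.pi/2,-np.pi/2):
    for p,y in (([.47,-.249,.25],LOO[2]),([.569,.138,.25],LOW[2]),([.569,.138,.06],LOW[2])):
        s=solve_ik(p,down(y+a)); print(a,None if s is None else np.round(s,2))
move_gripper(.085,40)
move_pose([LOO[0],LOO[1],.20],down(LOO[2]-np.pi/2))
im,d=get_image("side"); cv2.imwrite("pics/side3.png",im)
servo_line([LOO[0],LOO[1],.06],velocity=.15)
servo_line([LOO[0],LOO[1],.020],velocity=.05)
s=state(); print(np.round(s["ft_force"],2),s["position"])
move_gripper(.050,40); hold(.2)
s=state(); print(s["width"],np.round(s["ft_force"],2),s["clock"])
im,d=get_image("side"); cv2.imwrite("pics/side4.png",im)
E
```

```text
1.5707963267948966 [-0.54 -0.2   1.72 -0.    1.62 -1.94]
1.5707963267948966 [ 0.19 -0.08  1.61 -0.    1.61 -1.23]
1.5707963267948966 [ 0.19  0.02  1.82 -0.    1.29 -1.23]
-1.5707963267948966 [-0.54 -0.2   1.72 -0.    1.62  1.2 ]
-1.5707963267948966 [ 0.19 -0.08  1.61 -0.    1.61  1.92]
-1.5707963267948966 [ 0.19  0.02  1.82 -0.    1.29  1.92]
[-0.18 -0.18  0.83] [ 0.47017506 -0.24919846  0.02030593]
0.05515209255560954 [-1.49 -0.33  5.56] 21.9167
```

View pics/side4.png

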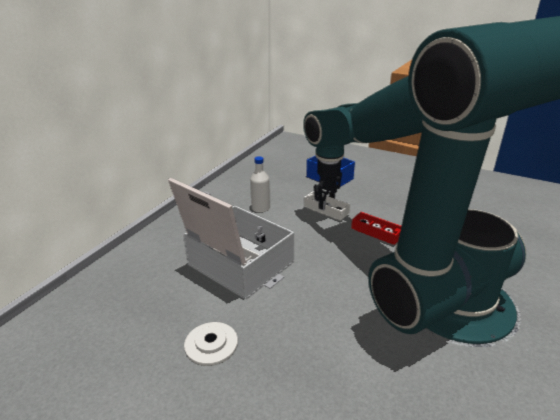

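The side view shows the fingers on the tray at (327,203), with width 55.2 mm, so it is gripped. Next I lift it and carry it over the chest.

Run:
```python
from h import *
servo_line([LOO[0],LOO[1],.045],velocity=.05)
s=state(); print(s["width"],np.round(s["ft_force"],2))
servo_line([LOO[0],LOO[1],.32],velocity=.2)
q=down(LOW[2]-np.pi/2)
move_pose([LOW[0],LOW[1],.32],q)
servo_line([LOW[0],LOW[1],.20],velocity=.15)
hold(.2)
s=state(); print(s["width"],np.round(s["ft_force"],2),s["clock"],np.round(s["position"],4))
im,d=get_image("side"); cv2.imwrite("pics/side5.png",im); np.save("s5d.npy",d)
cv2.imwrite("pics/side5c.png",cv2.resize(im[100:300,140:330],None,fx=3,fy=3,interpolation=cv2.INTER_CUBIC))
im,d=get_image("top"); cv2.imwrite("pics/top5.png",im); np.save("t5d.npy",d)
```

```text
0.05537873562016673 [-0.38 -0.7  -3.17]
0.05507334408104359 [ 0.23  0.4  -1.92] 26.775 [0.5692 0.1377 0.2009]
```

View pics/side5c.png

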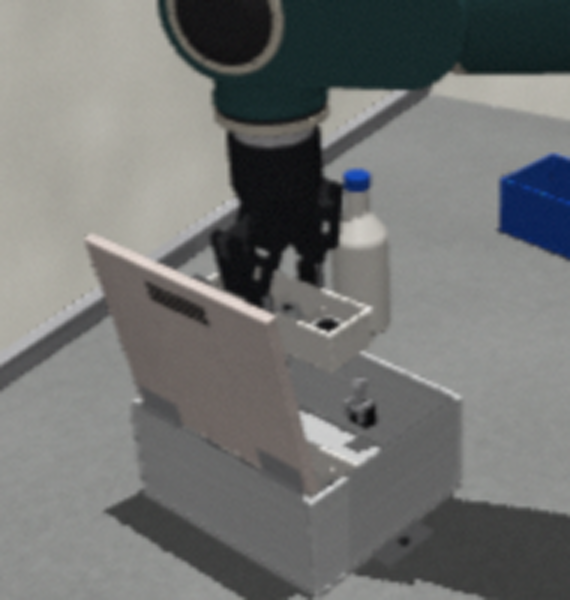

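View pics/top5.png

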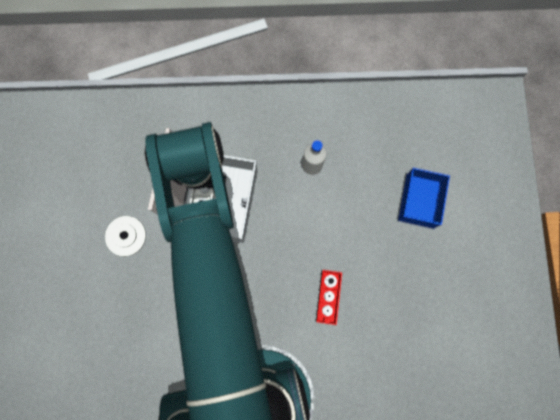

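The grip is level and the tray's key end is forward. Before descending I check that the wrist housing clears the open lid, using the side depth.

Run:
```python
from h import *
for cam,f in (("side","s5d.npy"),("top","t5d.npy")):
    d=np.load(f); c=camera_model(cam)
    v,u=np.mgrid[0:420,0:560]; z=d
    P=np.stack([(u-c["cx"])/c["fx"]*z,-(v-c["cy"])/c["fy"]*z,-z],-1)
    W=(R.from_quat(c["rotation"]).apply(P.reshape(-1,3))+np.array(c["xyz"])).reshape(P.shape)
    W=W[z>0]
    X=W[:,0]-CX;Y=W[:,1]-CY;cc,s=np.cos(CYAW),np.sin(CYAW)
    x=cc*X+s*Y;y=-s*X+cc*Y;zz=W[:,2]
    m=(abs(x)<.13)&(y>-.1)&(y<.2)&(zz>.11)
    print(cam)
    for z0 in np.arange(.12,.62,.02):
        k=m&(zz>z0)&(zz<=z0+.02)
        if k.sum()>4: print("z %.2f n%4d  y: %.3f..%.3f (99%%)"%(z0,k.sum(),*np.percentile(y[k],[1,99])), " x %.3f..%.3f"%tuple(np.percentile(x[k],[1,99])))
```

```text
side
z 0.12 n 298  y: 0.090..0.101 (99%)  x -0.105..0.108
z 0.14 n 292  y: 0.094..0.104 (99%)  x -0.105..0.104
z 0.16 n 317  y: 0.099..0.108 (99%)  x -0.105..0.107
z 0.18 n 426  y: -0.011..0.112 (99%)  x -0.105..0.104
z 0.20 n 820  y: -0.012..0.115 (99%)  x -0.104..0.103
z 0.22 n 614  y: -0.017..0.119 (99%)  x -0.105..0.104
z 0.24 n 509  y: -0.036..0.123 (99%)  x -0.105..0.104
z 0.26 n 618  y: -0.044..0.126 (99%)  x -0.104..0.105
z 0.28 n 632  y: -0.048..0.128 (99%)  x -0.104..0.104
z 0.30 n 319  y: -0.048..0.084 (99%)  x -0.029..-0.001
z 0.32 n 141  y: 0.001..0.054 (99%)  x -0.046..0.006
z 0.34 n 240  y: -0.002..0.055 (99%)  x -0.048..0.009
z 0.36 n 295  y: -0.009..0.053 (99%)  x -0.047..0.015
z 0.38 n 205  y: -0.011..0.060 (99%)  x -0.054..0.013
z 0.40 n 306  y: -0.006..0.061 (99%)  x -0.054..0.014
z 0.42 n 115  y: 0.015..0.059 (99%)  x -0.052..0.010
z 0.44 n 421  y: 0.039..0.090 (99%)  x -0.129..-0.001
z 0.46 n 563  y: 0.038..0.095 (99%)  x -0.129..0.009
z 0.48 n 633  y: 0.038..0.097 (99%)  x -0.129..0.013
z 0.50 n 685  y: -0.056..0.096 (99%)  x -0.128..0.010
z 0.52 n1132  y: -0.0
[... 591 characters left out ...]
2  y: -0.053..-0.015 (99%)  x -0.021..0.004
z 0.32 n  31  y: -0.023..0.026 (99%)  x -0.048..-0.014
z 0.34 n  54  y: -0.023..0.026 (99%)  x -0.048..-0.016
z 0.36 n   5  y: -0.015..-0.001 (99%)  x -0.045..-0.033
z 0.38 n  52  y: -0.029..0.035 (99%)  x -0.056..-0.019
z 0.40 n  99  y: -0.029..0.034 (99%)  x -0.056..-0.022
z 0.42 n  43  y: -0.026..0.023 (99%)  x -0.056..-0.031
z 0.44 n 131  y: -0.095..0.044 (99%)  x -0.116..-0.024
z 0.46 n  72  y: -0.098..0.043 (99%)  x -0.122..-0.009
z 0.48 n 232  y: -0.095..0.042 (99%)  x -0.125..0.021
z 0.50 n 631  y: -0.088..0.085 (99%)  x -0.121..0.053
z 0.52 n2187  y: -0.092..0.085 (99%)  x -0.128..0.043
z 0.54 n1566  y: -0.096..0.077 (99%)  x -0.129..0.023
```

The clearance is fine: the fork bottom will be at z ≈ 0.30, above the lid top at 0.286, and the wrist stays at y ≤ 0.061. Next I descend under force monitoring.

Run:
```python
from h import *
servo_line([LOW[0],LOW[1],.080],velocity=.1); hold(.1)
f0=state()["ft_force"]; print(np.round(f0,2),state()["clock"])
for z in (.074,.071,.069,.067,.065,.063,.062,.061,.0605):
    servo_line([LOW[0],LOW[1],z],velocity=.02); hold(.1); s=state()
    df=s["ft_force"]-f0
    print(z,np.round(s["position"],4),np.round(df,2),np.round(s["torque"],2),round(s["width"],4))
    if df[2]>12: print("stop"); break
im,d=get_image("side"); cv2.imwrite("pics/side6.png",im)
print(state()["clock"])
```

```text
[ 0.95 -0.18 -2.46] 28.325
0.074 [0.569  0.1376 0.0741] [-0.72  1.   -0.92] [ 0.    0.02 -0.04] 0.0551
0.071 [0.5689 0.1376 0.071 ] [-1.14 -0.16  0.24] [0.04 0.01 0.02] 0.0551
0.069 [0.5689 0.1376 0.069 ] [-0.58  0.21 -0.39] [ 0.01 -0.01  0.06] 0.0554
0.067 [0.5689 0.1376 0.067 ] [-1.36  0.15 -1.  ] [-0.02  0.04  0.01] 0.0551
0.065 [0.5689 0.1376 0.065 ] [-0.35  0.61  0.01] [ 0.02 -0.01  0.01] 0.0552
0.063 [0.5689 0.1376 0.063 ] [-0.47  0.14 -0.26] [-0.07  0.03 -0.  ] 0.0551
0.062 [0.5689 0.1376 0.062 ] [-0.12  0.15 -0.41] [-0.06 -0.   -0.  ] 0.0555
0.061 [0.569  0.1376 0.0615] [-4.33 -0.51  7.79] [-0.2   0.47  0.03] 0.0551
0.0605 [0.5691 0.1377 0.0615] [-7.25 -0.87 13.56] [-0.29  1.02 -0.02] 0.0554
stop
31.775
```

Run:
```python
from h import *
servo_line([LOW[0],LOW[1],.0614],velocity=.02); hold(.1)
print(np.round(state()["ft_force"],2))
move_gripper(.062); hold(.2); move_gripper(.076)
hold(.2); s=state(); print(s["width"],np.round(s["ft_force"],2))
servo_line([LOW[0],LOW[1],.12],velocity=.05)
servo_line([LOW[0],LOW[1],.33],velocity=.2)
move_pose([.40,-.40,.34],down(LOO[2]-np.pi/2))
for n in("side","top"):
    im,d=get_image(n); cv2.imwrite(f"pics/{n}7.png",im); np.save(f"{n}7d.npy",d)
    a=im[130:260,150:270] if n=="top" else im[170:300,160:320]
    cv2.imwrite(f"pics/{n}7c.png",cv2.resize(a,None,fx=4.5,fy=4.5,interpolation=cv2.INTER_CUBIC))
print(state()["clock"])
c=camera_model("top"); d=np.load("top7d.npy")
b=(194,236,168,234); u0,u1,v0,v1=b
v,u=np.mgrid[v0:v1,u0:u1]; z=d[v0:v1,u0:u1]
P=np.stack([(u-c["cx"])/c["fx"]*z,-(v-c["cy"])/c["fy"]*z,-z],-1)
W=R.from_quat(c["rotation"]).apply(P.reshape(-1,3)).reshape(P.shape)+np.array(c["xyz"]); W[z==0]=np.nan
np.save("fin.npy",W)
print(fit_tray("top",W,b,(LOW[0],LOW[1],LOW[2]),.041,.0045))
# rim plane
m=(W[...,2]>.078)&(W[...,2]<.095); Q=W[m]; A=np.c_[Q[:,0]-LOW[0],Q[:,1]-LOW[1],np.ones(len(Q))]
print(len(Q),np.linalg.lstsq(A,Q[:,2],rcond=None)[0])
```

```text
[-1.62 -0.75  4.04]
0.0757938264194394 [0.1  0.54 0.08]
37.7083
[ 0.08  0.99 -0.21] 5.038
[-0.11  1.01 -0.  ] 5.046
[ 0.01  0.96 -0.24] 5.037
[ 0.2   0.96 -0.  ] 5.048
(np.float64(0.5689076231813078), np.float64(0.138555454375963), np.float64(-0.15343449761855987))
266 [-0.00919576 -0.00836449  0.08390252]
```

View pics/top7c.png

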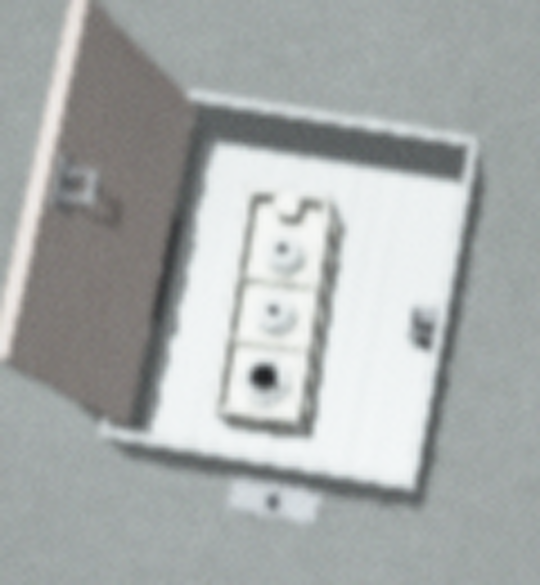

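View pics/side7.png

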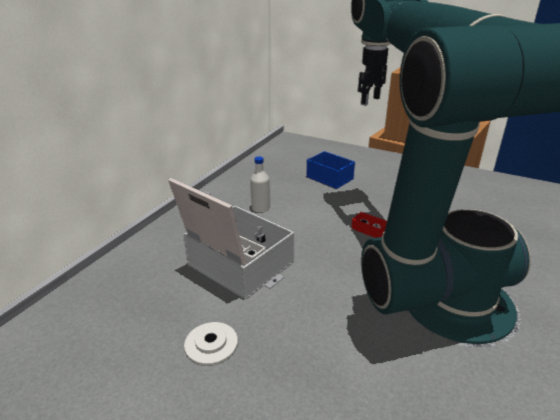

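The top view crop shows the tray stacked at (275,310), squarely over the lower tray and with the key at the far end. The lid is still open and the bystanders are unmoved. The measured rim height is 0.084 m (0.085 expected) and the tilt is about 0.01 rad, so I hand in.

```bash
python3 -c "
from bench import *
print(hand_in()); print(state()['clock'])"
```

```text
the job is handed in; nothing more can be done
None
the job is handed in; nothing more can be done
```

I opened the chest lid under control, set the white tray on the tray inside it, and handed the job in at about 38 s. `hand_in()` gives no verdict, so what follows comes from my own checks.

- **Lid:** I pressed it with closed fingers until the latch let go. It then pushed up on the fingers with about 2.7 N. I followed it up to about 1.46 rad and lifted clear, and it finished opening by itself. The last pictures show it standing open.
- **Tray:** I gripped the white tray across its width and lowered it key to key onto the lower tray. The weight came on at a TCP height of 61.5 mm, which puts its origin about 36.5 mm above the lower tray's. I released it only once it was resting there.
- **Last checks:** The depth fit puts the tray within about 1 mm and 0.003 rad of where I had measured the lower tray. Its rim is at about 84 mm (85 expected), with a tilt of about 0.01 rad. The bystanders and the red look-alike look unmoved in the pictures; I did not re-measure them.
- **Not clean:** The last 0.5 mm of the descent pressed unevenly towards one end, with about 13 N and 1 N·m. I eased that off before opening the fingers, and the tray showed no tilt afterwards.

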